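# Find the high spot of a rover wheel on the runout stand

### The job

Slide the runout gauge fully home against its stop so that its sprung pointer rides on the rim, then turn the wheel slowly and gently against it to feel out the highest spot of the rim (there is also a lesser one). Leave the wheel at rest with the highest spot under the pointer and hands off, without disturbing the things lying around.

Things in the scene. Friction and masses are not known exactly. Their poses are not given: they have to be found in the camera images.
- stand: Grey steel base of the runout stand, fixed to the bench: a 220 x 220 x 12 mm plate with an upright spindle in its middle and a tongue with a slide rail running out to one side. Origin: under the spindle, at bench level. z up along the spindle; y points along the rail, from the spindle to the gauge.
- wheel: Bare aluminium rover wheel, 200 mm across, lying flat on the spindle; turns about it either way without end (bearing drag 0.04 N m) and stays where left. Origin: spindle axis at bench level; its x axis lies along a spoke and turns with it. Hub radius 20 mm, 68 mm high, its nut to 85. The bearing is delicate: keep all force of the hand on the wheel under 25 N and the wheel slower than 3 rad/s.
- spoke_mid (a point): Top of the spoke on the wheel's x axis, 55 mm from the spindle, 58 mm above the bench. Three alike spokes, 120 degrees apart: bars 14 mm wide, heights 44 to 58 mm, from the hub to the rim ring (inner radius 88 mm, heights 36 to 66 mm). The windows between them are open down to the base plate.
- rub_point (a point): Fixed point where the pointer of the homed gauge meets the rim lip (100 mm from spindle on stand's +y, 62 mm high). The lip is round but for two smooth humps, each about 40 degrees of arc: the high spot, 4 mm proud, and a lesser one of 1.6 mm, anywhere round the rim and not shown by any reading. Pointer force: about 1 N on true lip, 4 on lesser hump, 8 on high spot; friction 0.45.
- gauge: Runout gauge: aluminium plate 104 x 92 mm (92 along the rail), top 50 mm above the bench, sliding on the rail with 13 N of drag; stays where left. Axes as the stand's. Fully home its origin is at the stand's origin; backed off it lies up to 45 mm along stand +y. Push it gently up to its stop. Carries a sprung lever: steel ball pointer, and a needle over a white scale (2 mm per mm of lift).
- gauge_handle (a point): Middle of the top of the gauge's black upright handle, a round post 18 mm across, heights 50 to 92 mm above the bench; push or pinch it to slide the gauge towards the spindle. It is 22 mm along x and 150 mm along y in the gauge's frame; the lever and needle are on the -x side.
- screwdriver: Screwdriver 170 mm long lying beside the stand; leave alone. Origin near its middle, x along it.
- spanner: Steel spanner 130 mm long lying beside the stand; leave alone. Origin near its middle, x along it.
- motor: Small gear motor, 85 x 38 x 36 mm, lying near the gauge; leave alone. Origin under its middle, x along its shaft.
- pen: Ball pen 145 mm long lying beside the stand; leave alone. Origin under its middle, x along it.
- nut_tray: Grey open tray 100 x 70 x 28 mm beside the stand; leave alone. Origin under its middle.
- mug: White mug, 80 mm across and 95 mm high; leave alone. Origin under its middle.

How it is judged (in metres and radians):
On the way:
1. the gauge is fully home (y of gauge in the frame of stand below 0.0015 m), for 0.2 s.
At the end, for the whole second after the job is handed in: The gauge is home within 1.5 mm; the wheel is at rest; the pointer is pressed by the rim with at least 6.2 N, which is only so within about 10 degrees of the top of the high spot (8 N there, 4 N on the lesser hump); nothing lying around has moved by more than 30 mm (y of gauge in the frame of stand below 0.0015 m and contact force between gauge and wheel above 6.2 N and angular speed of wheel below 0.05 rad/s and distance of each of screwdriver, spanner, motor, pen, nut_tray, mug from where it was at the start of the episode below 0.03 m); the robot touches nothing.
It fails at once if the wheel turns faster than 3 rad/s (angular speed of wheel above 3 rad/s).
It fails at once if the robot presses on the wheel with more than 25 N (contact force between any of the arm, the fingers and wheel above 25 N).
It fails at once if something lying around is pushed by more than 30 mm (distance of any of screwdriver, spanner, motor, pen, nut_tray, mug from where it was at the start of the episode above 0.03 m).
It also fails if it takes over 72 s, if anything falls off the work surface, if the arm or the gripper's body presses on something with over 40 N, if the wrist force passes 120 N, or if a joint passes its speed limit or range.

### The arm

A 6-joint arm with a two-finger parallel gripper is mounted at the origin on the work surface. World frame = base frame: x ahead of the robot, y to its left, z up, the work surface at z = 0. Lengths are in mm, angles in rad, forces in N, time in s.
With the tool pointing down it reaches from about 350 to 950 mm from the base axis. Payload 17.4 kg.
Tool frame: the origin (TCP) lies on the centre line of the jaws, within the pads' length; the fingertips stand robot.tip_extent ahead of it and the grasp point (between the pads) lies 3 mm ahead of it (robot.tip_extent is the distance from the TCP to the fingertips, in mm); z points along the fingers, y is the line along which they close (so a half turn about z gives the same grasp; the last joint's range is limited). The gripper opens to 93 mm and grips with 3 to 60 N. Pads are 15 mm wide; open, the fingers measure 128 mm over their backs; the gripper's body (75 mm by 188 mm) begins 65 mm behind the grasp point.
Start: joints at [-1.203, 0.116, 1.442, -0, 1.584, -0.038], TCP at [266.45, -620.191, 240.646] pointing down, gripper open.
Joint ranges: [-2.83, 2.83], [-0.83, 2.19], [0.07, 2.5], [-1.14, 4.28], [0.01, 3], [-2.97, 2.97]. Speed limits (rad/s): [1.89, 1.89, 2.22, 3.14, 3.14, 3.14].

### API

Orientations are given as a rotation vector (axis times angle).
In Python, from rig import robot, cams, spotter gives the robot as it stands.
- The arm moves only by the shell command python3 -m handwheel 'ROWS' [FORCE]. ROWS is JSON, a list of rows, each an object with "slide": the shift along the tool's x, y, z in cm, a list of three; "turn": the turn, a rotation vector about the tool's x, y, z in degrees, a list of three; "grip": the opening in per cent of the stroke, from 0 (shut) to 100 (fully open). In form: [{"slide": [tx, ty, tz], "turn": [wx, wy, wz], "grip": grip}, ...]. A call has 1 to 12 rows; each row shifts and turns the commanded pose from where the row before left it, along the tool's axes as they then stand; what a row does not reach is not made up. A row lasts 1/10 s, in which the tool goes at most 50 mm and 8.59 degrees, less where a joint would pass 70% of its speed; a pose out of reach is approached as far as the arm can. A call is refused whole if a number of a shift passes 5 or a number of a turn 8.59, either way. A call with a gripper value outside its range is refused whole. The fingers move at their own pace and stop on an object; FORCE is the grip in N (left out, the last holds). Time passes only in rows, so rows that do not move let the fingers close. It gives the time, the measured TCP pose, the force, the opening and the grip force at its end, in the units of the state.
- robot.sense(): the state, without advancing time (a new reading comes with each control period).
- cams.capture(name): name is "scene" or "side" or "wrist"; returns (picture, depth): 420x560x3 uint8, blue, green, red; 420x560 float32, mm along the optical axis (not along the pixel's ray), 0 where there is no reading.
- cams.get_calibration(name): a dict with "intrinsics" (3x3 intrinsics, pixels), "R" (3x3) and "t" (3): a world point X has camera coordinates R X + t. Camera axes: x right, y down, z forward; pixel columns grow to the right and rows downward; lengths in mm; the calibration is good to about 2 mm. A picture is of the moment at which its call begins: read the wrist's pose just before it. get_calibration takes no time and is no camera call; for the wrist camera it gives the pose at the moment of the call.
- robot.sign_off(): hands the job in; it is judged then, once.
Trained networks look in the newest picture that a camera, given by its name, has taken for a name from the list of things; names that differ only in an ending like _2 or _b are one class to them, and where a whole thing is asked for, a point or a joint stands for the part that bears it (a point fixed in the world has none). Each returns a list of dicts, best first, with "score" (0 to 1); they miss things now and then, are a little off and sometimes report something else, mostly with a low value. They report only what shows in the picture. A call takes as long as a camera call.
- spotter.masks_of(camera, label): "pixels" (420x560 bool, what is visible of it) and "extent" ([left, top, width, height] in pixels, round what is visible of it).
The state is a dict: "time_s": time; "q": joint angles; "dq": joint speeds; "joint_torque": joint torques, N m; "ee_pos": TCP position; "orientation": TCP orientation; "ft_force": force on the tool from outside, world axes, zero at the start; "ft_torque": the same for the moment, N m; "grip_width": finger opening in mm; "grasp_force": force on a finger pad.
Only numpy, scipy, OpenCV 4.12 (cv2) and the standard library are available. Lean on these libraries where they do the work, as an engineer would, in place of code of your own. Each camera call takes 0.05 s, during which the arm holds its last target. There are 200 camera calls.

## Working session

There is one attempt and no reset: what is moved stays moved. The work goes in short steps, Python scripts to look and compute and a shell command to move; the robot and the scene stay as the last step left them, time stands still between calls to the robot, and variables do not carry over. Pictures are saved under pics/ and viewed, at most 10 in all, crops included, and the job is handed in when it is done.

```bash
mkdir -p pics; ls; cat > h.py <<'E'
import numpy as np, cv2
from rig import robot, cams, spotter
def pts(cam, depth, m):
    c=cams.get_calibration(cam); K=np.array(c["intrinsics"]);R=np.array(c["R"]);t=np.array(c["t"])
    v,u=np.nonzero(m&(depth>0)); z=depth[v,u]
    P=np.stack([(u-K[0,2])/K[0,0]*z,(v-K[1,2])/K[1,1]*z,z],1)
    return (P-t)@R, u, v
def proj(cam,X):
    c=cams.get_calibration(cam); p=np.array(c["intrinsics"])@(np.array(c["R"])@np.array(X,float)+np.array(c["t"]));return p[:2]/p[2]
E
python3 - <<'E'
from h import *
s=robot.sense(); print(s, robot.tip_extent)
for cam in ("scene","side"):
    im,d=cams.capture(cam); cv2.imwrite(f"pics/{cam}0.png",im)
    for l in ("wheel","gauge","gauge_handle","motor","mug","nut_tray","pen","screwdriver","spanner"):
        for r in spotter.masks_of(cam,l)[:2]:
            P,u,v=pts(cam,d,r["pixels"])
            if len(P): print(cam,l,round(r["score"],2),r["extent"],P.mean(0).round(),P.min(0).round(),P.max(0).round())
E
```

```text
pics
{'time_s': 0.0, 'q': array([-1.20282124e+00,  1.16473054e-01,  1.44225533e+00, -1.37031660e-05,
        1.58397597e+00, -3.78316383e-02]), 'dq': array([ 6.95011569e-04, -1.22456395e-03,  7.75144664e-04, -2.96034931e-05,
       -1.66242653e-03,  2.22758419e-04]), 'joint_torque': array([-2.46451593e-03, -7.21261883e+01, -6.22605729e+01,  7.78301689e-02,
        2.37997470e-02, -6.15881004e-05]), 'ee_pos': array([ 266.37013564, -620.03313259,  239.92004849]), 'orientation': array([-3.07607304e+00, -6.32854039e-01,  3.08072804e-04]), 'ft_force': array([-0.6176187 , -0.18255977,  0.50499021]), 'ft_torque': array([ 0.00254406,  0.0269771 , -0.0010881 ]), 'grasp_force': 0.0, 'grip_width': 93.15700207525195} 22.0
scene wheel 0.58 [199.3, 187.0, 82.2, 76.3] [596. -30.  56.] [ 448. -129.   -3.] [694.  73.  87.]
scene gauge 0.91 [291.0, 195.0, 41.3, 43.0] [648. 131.  52.] [554.  77.  -2.] [709. 191.  93.]
scene gauge_handle 0.84 [289.9, 198.0, 44.8, 40.0] [649. 131.  52.] [584.  75.  -2.] [709. 208.  93.]
scene gauge_handle 0.52 [199.7, 178.1, 52.0, 7.3] [428. -19.   7.] [407. -84.  -3.] [
[... 1065 characters left out ...]
 3.] [853. 143.  41.]
side mug 0.58 [193.4, 326.3, 61.3, 83.2] [458. 363.  52.] [416. 280.  -1.] [520. 406.  98.]
side mug 0.58 [175.7, 188.2, 27.0, 32.1] [809. 120.  28.] [776.  62.  -0.] [871. 143.  41.]
side nut_tray 0.66 [328.5, 158.1, 45.0, 33.7] [ 566. -225.   16.] [ 514. -291.    1.] [ 620. -128.   66.]
side pen 0.68 [333.1, 235.4, 50.6, 29.2] [426. -14.   9.] [403. -85.  -2.] [451.  51.  15.]
side pen 0.38 [176.0, 188.0, 25.8, 31.9] [809. 120.  31.] [776.  75.   3.] [882. 143.  41.]
side screwdriver 0.85 [284.2, 155.8, 28.8, 11.2] [ 696. -176.   22.] [ 674. -236.    2.] [ 740. -135.   30.]
side spanner 0.78 [248.0, 260.5, 68.1, 20.0] [517. 128.   8.] [472.  78.  -1.] [571. 184.  12.]
```

```bash
python3 - <<'E'
from h import *
from scipy.optimize import minimize
for cam in ("scene","side"):
    im,d=cams.capture(cam)
    P,u,v=pts(cam,d,np.ones(d.shape,bool))
    near=np.hypot(P[:,0]-590,P[:,1]+28)<170
    hub=P[near&(P[:,2]>74)&(np.hypot(P[:,0]-590,P[:,1]+28)<35)]
    print(cam,"hub",hub.mean(0).round(1),len(hub))
    hd=P[(P[:,2]>86)&(P[:,2]<100)&(np.hypot(P[:,0]-645,P[:,1]-135)<80)]
    print("handle",hd.mean(0).round(1),hd.min(0).round(1),hd.max(0).round(1),len(hd))
    ring=P[near&(P[:,2]>62)&(P[:,2]<70)]; 
    f=lambda c: np.abs(np.hypot(ring[:,0]-c[0],ring[:,1]-c[1])-94).mean()
    r=minimize(f,[590,-28],method="Nelder-Mead");c=r.x;print("ring c",c.round(1),r.fun,len(ring))
    sp=P[(P[:,2]>52)&(P[:,2]<61)]; rr=np.hypot(*(sp[:,:2]-c).T); sp=sp[(rr>30)&(rr<80)]
    a=np.degrees(np.arctan2(sp[:,1]-c[1],sp[:,0]-c[0]))
    print("spoke ang hist",np.histogram(a%120,bins=24,range=(0,120))[0], "phase",np.degrees(np.angle(np.exp(3j*np.radians(a)).mean()))/3)
    l=np.array([130,120,260,200]) if cam=="scene" else np.array([150,130,260,200])
    cv2.imwrite(f"pics/{cam}z.png",cv2.resize(im[l[1]:l[1]+l[3],l[0]:l[0]+l[2]],None,fx=3,fy=3,interpolation=cv2.INTER_CUBIC))
E
```

```text
scene hub [593.7 -30.4  79.7] 40
handle [672.9 118.9  90.9] [663.8 110.9  86.3] [680.2 127.   94.4] 43
ring c [592.8 -28.7] 13.301996403596284 1117
spoke ang hist [  0   0   0   0   0   0   0   0   0   0   0   0   0   0   0   0   4  37
 115 106  54  10   1   0] phase -24.42254792145636
side hub [589.2 -27.8  80.9] 55
handle [668.5 120.6  92.1] [660.7 110.7  86.4] [677.3 128.2  94.9] 57
ring c [589.8 -27. ] 11.612784357545447 1282
spoke ang hist [  0   0   0   0   0   0   0   0   0   0   0   0   0   0   0   0   5  24
 117 105  63   6   0   0] phase -24.014832629976826
```

View pics/scenez.png

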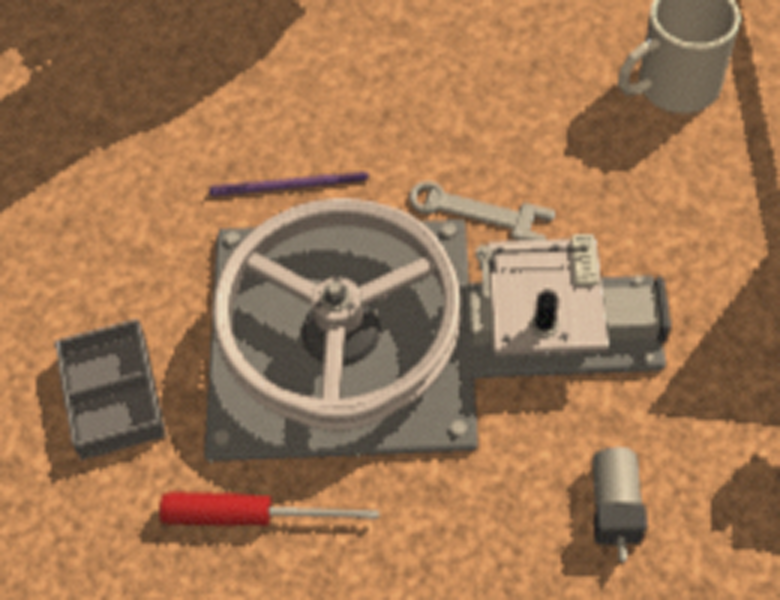

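View pics/sidez.png

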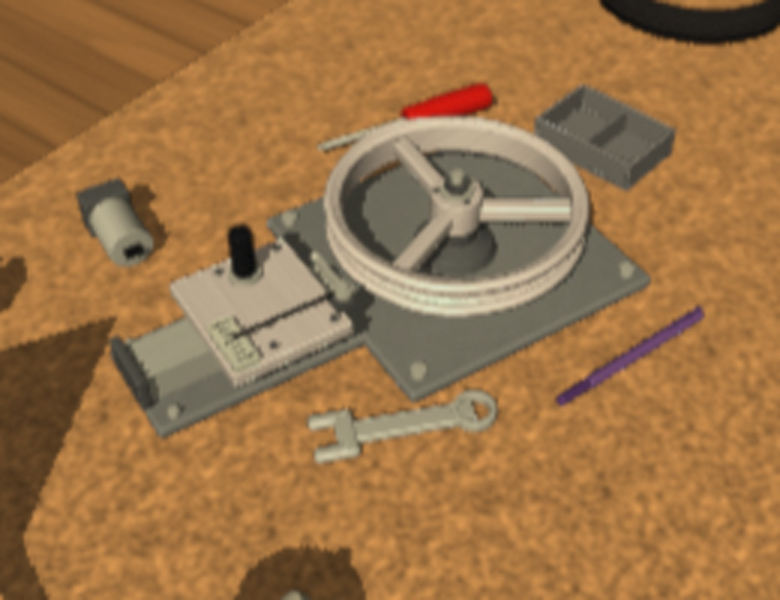

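The scene crop shows the wheel (hub at about 338,295), the gauge to its right with its black handle at about 546,310, and the scale on its upper side at about 583,262. The side crop agrees: handle at 243,250, scale at 232,342. Next I'll check the stand yaw and work out the approach.

```bash
cat >> h.py <<'E'
from scipy.spatial.transform import Rotation as Ro
def to(X):
    s=robot.sense(); R=Ro.from_rotvec(s["orientation"]).as_matrix()
    return (R.T@(np.array(X,float)-s["ee_pos"])/10).round(2), s["ee_pos"].round(1), "toolx ang",np.degrees(np.arctan2(R[1,0],R[0,0])).round(1)
E
python3 - <<'E'
from h import *
for cam in ("scene","side"):
    im,d=cams.capture(cam)
    P,u,v=pts(cam,d,np.ones(d.shape,bool))
    k=(P[:,2]>47)&(P[:,2]<53)&(np.hypot(P[:,0]-591,P[:,1]+29)>112)&(np.hypot(P[:,0]-645,P[:,1]-135)<80)
    print(cam,cv2.minAreaRect(P[k,:2].astype(np.float32)))
    k=(P[:,2]>9)&(P[:,2]<15)&(np.hypot(P[:,0]-591,P[:,1]+29)<160)&(P[:,1]<70)
    print(cam,cv2.minAreaRect(P[k,:2].astype(np.float32)))
print(to([670,120,240]))
E
```

```text
scene ((644.5643310546875, 130.80120849609375), (98.51517486572266, 105.6775894165039), 69.71634674072266)
scene ((598.2239379882812, -57.6834716796875), (295.452392578125, 248.3961639404297), 10.534292221069336)
side ((642.439697265625, 129.6617431640625), (100.95048522949219, 106.30724334716797), 69.60436248779297)
side ((567.9944458007812, -23.958480834960938), (217.79104614257812, 271.8812561035156), 71.11982727050781)
(array([ 66.29, -52.08,   0.07]), array([ 266.5, -620.2,  240.7]), 'toolx ang', np.float64(23.3))
```

```bash
python3 -m handwheel '[{"slide":[3.7,-2.9,0],"turn":[0,0,0],"grip":45},{"slide":[3.7,-2.9,0],"turn":[0,0,0],"grip":45},{"slide":[3.7,-2.9,0],"turn":[0,0,0],"grip":45},{"slide":[3.7,-2.9,0],"turn":[0,0,0],"grip":45},{"slide":[3.7,-2.9,0],"turn":[0,0,0],"grip":45},{"slide":[3.7,-2.9,0],"turn":[0,0,0],"grip":45},{"slide":[3.7,-2.9,0],"turn":[0,0,0],"grip":45},{"slide":[3.7,-2.9,0],"turn":[0,0,0],"grip":45},{"slide":[3.7,-2.9,0],"turn":[0,0,0],"grip":45}]'
python3 -m handwheel '[{"slide":[3.7,-2.9,0],"turn":[0,0,0],"grip":45},{"slide":[3.7,-2.9,0],"turn":[0,0,0],"grip":45},{"slide":[3.7,-2.9,0],"turn":[0,0,0],"grip":45},{"slide":[3.7,-2.9,0],"turn":[0,0,0],"grip":45},{"slide":[3.7,-2.9,0],"turn":[0,0,0],"grip":45},{"slide":[3.7,-2.9,0],"turn":[0,0,0],"grip":45},{"slide":[3.7,-2.9,0],"turn":[0,0,0],"grip":45},{"slide":[3.7,-2.9,0],"turn":[0,0,0],"grip":45},{"slide":[3.7,-2.9,0],"turn":[0,0,0],"grip":45}]'
python3 -m handwheel '[{"slide":[0,0,0],"turn":[0,0,-8.5],"grip":45},{"slide":[0,0,0],"turn":[0,0,-8.5],"grip":45},{"slide":[0,0,0],"turn":[0,0,-8.5],"grip":45},{"slide":[0,0,0],"turn":[0,0,-8.5],"grip":45},{"slide":[0,0,0],"turn":[0,0,-8.5],"grip":45},{"slide":[0,0,0],"turn":[0,0,-8.5],"grip":45},{"slide":[0,0,0],"turn":[0,0,-8.5],"grip":45},{"slide":[0,0,0],"turn":[0,0,-8.5],"grip":45}]'
python3 -m handwheel '[{"slide":[0,0,0],"turn":[0,0,-8.5],"grip":45},{"slide":[0,0,0],"turn":[0,0,-8.5],"grip":45},{"slide":[0,0,0],"turn":[0,0,-8.5],"grip":45},{"slide":[0,0,0],"turn":[0,0,-8.5],"grip":45},{"slide":[0,0,0],"turn":[0,0,-8.5],"grip":45},{"slide":[0,0,0],"turn":[0,0,-8.5],"grip":45},{"slide":[0,0,0],"turn":[0,0,-8.5],"grip":45},{"slide":[0,0,0],"turn":[0,0,-8.5],"grip":45},{"slide":[0,0,0],"turn":[0,0,0],"grip":45}]'
python3 - <<'E'
from h import *
im,d=cams.capture("wrist"); cv2.imwrite("pics/w1.png",im)
P,u,v=pts("wrist",d,np.ones(d.shape,bool))
k=(P[:,2]>86)&(P[:,2]<98)&(np.hypot(P[:,0]-670,P[:,1]-120)<30); print(P[k].mean(0),P[k].min(0),P[k].max(0),k.sum())
k=(P[:,2]>74)&(P[:,2]<90)&(np.hypot(P[:,0]-591,P[:,1]+29)<30); print("hub",P[k].mean(0),k.sum())
k=(P[:,2]>47)&(P[:,2]<53)&(np.hypot(P[:,0]-645,P[:,1]-135)<80)&(np.hypot(P[:,0]-591,P[:,1]+29)>112)
print(cv2.minAreaRect(P[k,:2].astype(np.float32)))
print(to([670,120,80]), robot.sense()["q"].round(2), robot.sense()["grip_width"])
E
```

```text
time_s: 2.1
ee_pos: [469.9, -247.1, 240.9]
orientation: [3.077, 0.633, 0.001]
ft_force: [1.0, -1.2, -0.2]
grip_width: 41.8
grasp_force: 0.0
time_s: 3.0
ee_pos: [672.9, 124.3, 240.7]
orientation: [3.077, 0.633, 0.0]
ft_force: [0.7, -2.5, 0.3]
grip_width: 41.6
grasp_force: 0.0
time_s: 3.8
ee_pos: [672.3, 122.3, 240.6]
orientation: [-2.19, -2.252, 0.0]
ft_force: [-1.4, -0.5, 0.1]
grip_width: 41.9
grasp_force: 0.0
time_s: 4.7
ee_pos: [672.3, 122.3, 240.7]
orientation: [0.561, 3.091, -0.0]
ft_force: [0.1, -0.2, 0.2]
grip_width: 42.1
grasp_force: 0.0
[667.93298139 120.96041359  91.62804572] [659.99099519 112.27216615  86.46839852] [677.0318861  129.46700624  94.19115212] 242
hub [588.30561439 -25.91019007  80.68650714] 266
((642.02734375, 135.11143493652344), (92.15569305419922, 103.45384979248047), 69.12704467773438)
(array([ 0.13, -0.3 , 16.06]), array([672.3, 122.3, 240.6]), 'toolx ang', np.float64(159.1)) [ 0.14  0.13  1.42  0.    1.59 -1.06] 41.783150165401814
```

View pics/w1.png

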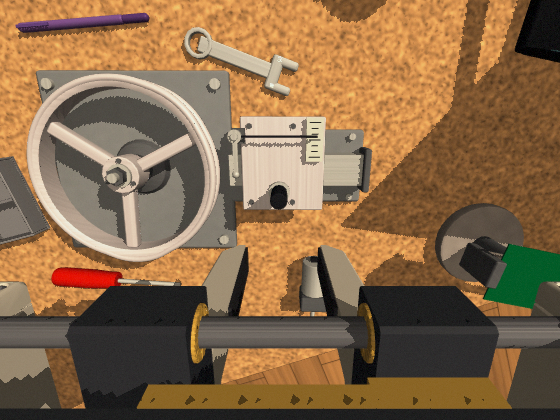

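The wrist view shows the handle at about (279,197), the needle at row 136 on the scale at about (313,140), and the hub at about (117,178). This matches my estimates. Next: lower, pinch and slide the gauge.

```bash
python3 -m handwheel '[{"slide":[0.3,-0.3,4],"turn":[0,0,0],"grip":45},{"slide":[0,0,4],"turn":[0,0,0],"grip":45},{"slide":[0,0,4],"turn":[0,0,0],"grip":45},{"slide":[0,0,2],"turn":[0,0,0],"grip":45},{"slide":[0,0,1],"turn":[0,0,0],"grip":45},{"slide":[0,0,1],"turn":[0,0,0],"grip":45},{"slide":[0,0,0],"turn":[0,0,0],"grip":45}]'
python3 -m handwheel '[{"slide":[0,0,0],"turn":[0,0,0],"grip":15},{"slide":[0,0,0],"turn":[0,0,0],"grip":15},{"slide":[0,0,0],"turn":[0,0,0],"grip":15},{"slide":[0,0,0],"turn":[0,0,0],"grip":15},{"slide":[0,0,0],"turn":[0,0,0],"grip":15},{"slide":[0,0,0],"turn":[0,0,0],"grip":15}]' 10
python3 -c "
from h import *
print(to([664.4,104,80]))"
```

```text
time_s: 5.45
ee_pos: [668.4, 120.6, 80.3]
orientation: [-0.568, -3.089, 0.0]
ft_force: [-0.3, -0.3, 0.8]
grip_width: 42.1
grasp_force: 0.0
time_s: 6.05
ee_pos: [668.6, 120.1, 81.5]
orientation: [0.566, 3.089, -0.001]
ft_force: [-2.8, -4.9, 5.3]
grip_width: 18.0
grasp_force: 10.0
(array([-0.18, -1.65,  0.15]), array([668.6, 120.1,  81.5]), 'toolx ang', np.float64(159.2))
```

```bash
python3 -m handwheel '[{"slide":[0,-0.2,0],"turn":[0,0,0],"grip":15},{"slide":[0,-0.2,0],"turn":[0,0,0],"grip":15},{"slide":[0,-0.2,0],"turn":[0,0,0],"grip":15},{"slide":[0,-0.2,0],"turn":[0,0,0],"grip":15},{"slide":[0,-0.2,0],"turn":[0,0,0],"grip":15},{"slide":[0,-0.2,0],"turn":[0,0,0],"grip":15}]'
python3 -m handwheel '[{"slide":[0,-0.1,0],"turn":[0,0,0],"grip":15},{"slide":[0,-0.1,0],"turn":[0,0,0],"grip":15}]'
python3 -m handwheel '[{"slide":[0,-0.1,0],"turn":[0,0,0],"grip":15},{"slide":[0,-0.1,0],"turn":[0,0,0],"grip":15}]'
python3 -c "
from h import *
print(to([664.4,104,80]))"
```

```text
time_s: 6.65
ee_pos: [665.1, 110.8, 81.5]
orientation: [0.565, 3.088, 0.005]
ft_force: [6.3, 10.8, -1.2]
grip_width: 17.9
grasp_force: 10.0
time_s: 6.85
ee_pos: [664.4, 108.9, 81.5]
orientation: [0.565, 3.088, 0.005]
ft_force: [6.3, 11.9, -1.4]
grip_width: 18.0
grasp_force: 10.0
time_s: 7.05
ee_pos: [663.6, 107.1, 81.5]
orientation: [0.565, 3.088, 0.005]
ft_force: [7.5, 11.3, -0.7]
grip_width: 17.5
grasp_force: 10.0
(array([-0.18, -0.26,  0.15]), array([663.6, 107.1,  81.5]), 'toolx ang', np.float64(159.3))
```

```bash
python3 -m handwheel '[{"slide":[0,-0.1,0],"turn":[0,0,0],"grip":15},{"slide":[0,-0.1,0],"turn":[0,0,0],"grip":15}]' | grep -E "pos|force"
python3 -m handwheel '[{"slide":[0,-0.1,0],"turn":[0,0,0],"grip":15}]'| grep -E "pos|force"
python3 -m handwheel '[{"slide":[0,-0.1,0],"turn":[0,0,0],"grip":15}]'| grep -E "pos|force"
```

```text
ee_pos: [662.9, 105.2, 81.5]
ft_force: [7.2, 11.6, -0.9]
grasp_force: 10.0
ee_pos: [662.6, 104.3, 81.5]
ft_force: [7.2, 11.1, -1.4]
grasp_force: 10.0
ee_pos: [662.2, 103.3, 81.5]
ft_force: [6.8, 10.9, -1.8]
grasp_force: 10.0
```

```bash
python3 -m handwheel '[{"slide":[0,-0.1,0],"turn":[0,0,0],"grip":15}]' | grep -E "pos|force"
python3 -m handwheel '[{"slide":[0,-0.1,0],"turn":[0,0,0],"grip":15}]'| grep -E "pos|force"
python3 -m handwheel '[{"slide":[0,-0.05,0],"turn":[0,0,0],"grip":15},{"slide":[0,0,0],"turn":[0,0,0],"grip":15}]'| grep -E "pos|force"
```

```text
ee_pos: [661.9, 102.4, 81.5]
ft_force: [6.9, 11.6, -0.4]
grasp_force: 10.0
ee_pos: [661.7, 102.0, 81.5]
ft_force: [11.1, 18.1, -2.6]
grasp_force: 10.0
ee_pos: [661.6, 101.7, 81.5]
ft_force: [10.4, 17.6, -3.6]
grasp_force: 10.0
```

```bash
python3 -m handwheel '[{"slide":[0,-0.1,0],"turn":[0,0,0],"grip":15},{"slide":[0,0,0],"turn":[0,0,0],"grip":15}]'| grep -E "pos|force"
python3 -m handwheel '[{"slide":[0,-0.1,0],"turn":[0,0,0],"grip":15},{"slide":[0,0,0],"turn":[0,0,0],"grip":15}]'| grep -E "pos|force"
python3 - <<'E'
from h import *
for cam in ("scene","side"):
    im,d=cams.capture(cam); cv2.imwrite(f"pics/{cam}2.png",im)
    x,y=[int(a) for a in proj(cam,[630,80,52])]
    cv2.imwrite(f"pics/{cam}2z.png",cv2.resize(im[y-40:y+40,x-50:x+50],None,fx=4,fy=4,interpolation=cv2.INTER_CUBIC))
a=[cv2.imread(f"pics/{c}2z.png") for c in ("scene","side")]; cv2.imwrite("pics/m2.png",np.hstack(a))
E
```

```text
ee_pos: [661.3, 100.8, 81.5]
ft_force: [10.7, 17.5, -3.2]
grasp_force: 10.0
ee_pos: [660.9, 99.9, 81.5]
ft_force: [10.1, 17.8, -2.6]
grasp_force: 10.0
```

View pics/m2.png

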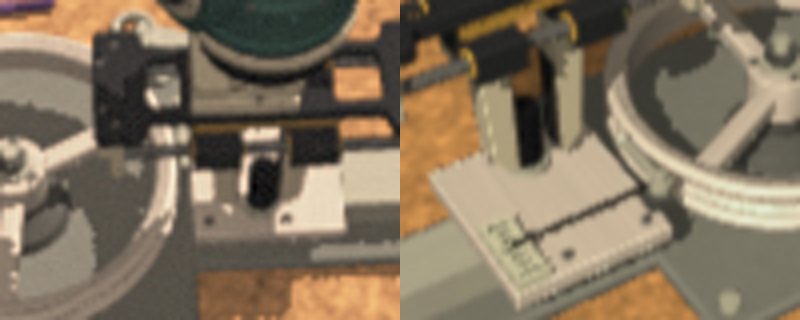

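The side view shows the needle near the middle of the scale (about 525,240) and the pointer beside the rim. The 20 N plateau may be the 10 N finger force giving way, so I'll grip harder.

```bash
python3 -m handwheel '[{"slide":[0,0,0],"turn":[0,0,0],"grip":15},{"slide":[0,0,0],"turn":[0,0,0],"grip":15},{"slide":[0,0,0],"turn":[0,0,0],"grip":15}]' 25| grep -E "pos|force|wid"
python3 -m handwheel '[{"slide":[0,-0.05,0],"turn":[0,0,0],"grip":15},{"slide":[0,0,0],"turn":[0,0,0],"grip":15}]'| grep -E "pos|force|wid"
python3 - <<'E'
from h import *
for cam in ("side",):
    im,d=cams.capture(cam)
    P,u,v=pts(cam,d,np.ones(d.shape,bool))
    k=(P[:,2]>47)&(P[:,2]<53)&(np.hypot(P[:,0]-591,P[:,1]+29)>105)&(np.hypot(P[:,0]-638,P[:,1]-118)<80)
    print(cv2.minAreaRect(P[k,:2].astype(np.float32)))
    h=P[(P[:,2]>60)&(P[:,2]<95)&(np.hypot(P[:,0]-662,P[:,1]-102)<12)]; print(h.mean(0),len(h))
E
```

```text
ee_pos: [661.8, 102.2, 81.5]
ft_force: [21.7, 35.2, -9.8]
grip_width: 17.4
grasp_force: 25.0
ee_pos: [661.7, 102.2, 81.5]
ft_force: [22.2, 38.6, -10.9]
grip_width: 17.5
grasp_force: 25.0
((635.7691650390625, 112.85054016113281), (100.86480712890625, 105.65461730957031), 68.83577728271484)
[658.29313774 102.15787451  81.22593138] 125
```

```bash
python3 -m handwheel '[{"slide":[0,0,0],"turn":[0,0,0],"grip":45},{"slide":[0,0.2,0],"turn":[0,0,0],"grip":45},{"slide":[0,0,0],"turn":[0,0,0],"grip":45},{"slide":[0,0,0],"turn":[0,0,0],"grip":45},{"slide":[0,0,0],"turn":[0,0,0],"grip":45}]' 10| grep -E "time|pos|force|wid"
python3 -m handwheel '[{"slide":[0,0,-2],"turn":[0,0,0],"grip":45},{"slide":[0,0,-4],"turn":[0,0,0],"grip":45},{"slide":[0,0,-4],"turn":[0,0,0],"grip":0},{"slide":[0,0,-4],"turn":[0,0,0],"grip":0},{"slide":[0,0,0],"turn":[0,0,0],"grip":0}]' | grep -E "time|pos|force|wid"
python3 - <<'E'
from h import *
im,d=cams.capture("wrist"); cv2.imwrite("pics/w2.png",im)
P,u,v=pts("wrist",d,np.ones(d.shape,bool)); c=np.array([589,-28.5])
k=(P[:,2]>47)&(P[:,2]<53)&(np.hypot(P[:,0]-638,P[:,1]-118)<80)&(np.hypot(*(P[:,:2]-c).T)>105)
print(cv2.minAreaRect(P[k,:2].astype(np.float32)))
k=(P[:,2]>86)&(P[:,2]<98)&(np.hypot(P[:,0]-662,P[:,1]-102)<20); print("handle",P[k].mean(0),k.sum())
k=(P[:,2]>74)&(P[:,2]<90)&(np.hypot(*(P[:,:2]-c).T)<30); print("hub",P[k].mean(0))
r=np.hypot(*(P[:,:2]-c).T); k=(P[:,2]>52)&(P[:,2]<61)&(r>30)&(r<80)
a=np.arctan2(*(P[k,:2]-c).T[::-1]); print("spoke",np.degrees(np.angle(np.exp(3j*a).mean()))/3)
print(to([617.2,18.7,150]))
E
```

```text
time_s: 9.4
ee_pos: [660.2, 98.8, 80.6]
ft_force: [-0.6, -0.1, 0.4]
grip_width: 41.7
grasp_force: 0.0
time_s: 9.9
ee_pos: [661.7, 99.0, 227.3]
ft_force: [-0.3, -0.2, -0.4]
grip_width: 22.7
grasp_force: 0.0
((632.714111328125, 113.6564712524414), (99.67442321777344, 102.1290283203125), 69.39352416992188)
handle [660.70910094 103.87155653  88.41727067] 251
hub [587.89195241 -27.28314518  78.106458  ]
spoke -24.43777841624536
(array([ 1.29, -9.07,  7.36]), array([661.1,  98.9, 223.9]), 'toolx ang', np.float64(159.2))
```

View pics/w2.png

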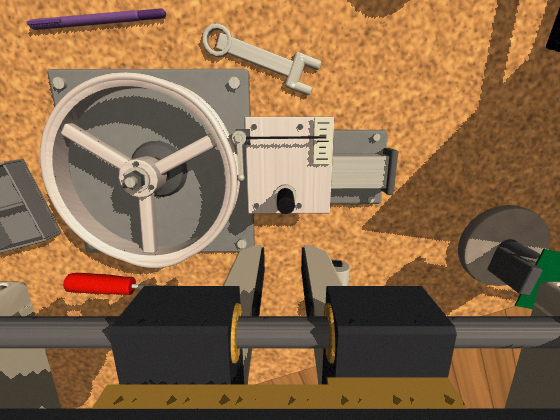

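The wrist view shows the gauge against the rim, its pointer at about (240,137), the needle at row 137, and spokes at -24/96/216°. Next I'll move into the window behind the 96° spoke.

```bash
python3 -m handwheel '[{"slide":[0.4,-3,2],"turn":[0,0,0],"grip":0},{"slide":[0.4,-3,4],"turn":[0,0,0],"grip":0},{"slide":[0.5,-3,4],"turn":[0,0,0],"grip":0},{"slide":[0,0,1],"turn":[0,0,0],"grip":0},{"slide":[0,0,0],"turn":[0,0,0],"grip":0},{"slide":[0,0,0],"turn":[0,0,0],"grip":0}]' | grep -E "time|pos|force|wid"
python3 - <<'E'
from h import *
print(to([617.2,18.7,64]))
E
```

```text
time_s: 10.55
ee_pos: [616.9, 20.1, 111.6]
ft_force: [-0.5, -0.3, 1.4]
grip_width: 0.6
grasp_force: 0.0
(array([-0.07, -0.12,  4.76]), array([616.9,  20.1, 111.6]), 'toolx ang', np.float64(159.3))
```

```bash
cat > log.py <<'E'
from h import *
s=robot.sense(); c=np.array([589,-28.5]); p=s["ee_pos"][:2]-c; f=s["ft_force"]
ph=np.arctan2(p[1],p[0]); t=np.array([-np.sin(ph),np.cos(ph)]); e=p/np.hypot(*p)
im,d=cams.capture("side"); cv2.imwrite("pics/n_%05.0f.png"%(s["time_s"]*100),im)
print("t %.2f phi %.1f r %.1f z %.1f Ft %.1f Fr %.1f Fz %.1f"%(s["time_s"],np.degrees(ph),np.hypot(*p),s["ee_pos"][2],f[:2]@t,f[:2]@e,f[2]))
E
python3 -m handwheel '[{"slide":[-0.05,-0.1,1],"turn":[0,0,0],"grip":0},{"slide":[0,0,1],"turn":[0,0,0],"grip":0},{"slide":[0,0,1],"turn":[0,0,0],"grip":0},{"slide":[0,0,1],"turn":[0,0,0],"grip":0},{"slide":[0,0,0.7],"turn":[0,0,0],"grip":0},{"slide":[0,0,0],"turn":[0,0,0],"grip":0}]' >/dev/null; python3 log.py
python3 -m handwheel '[{"slide":[0.24,0.02,0],"turn":[0,0,0],"grip":0},{"slide":[0.24,0.02,0],"turn":[0,0,0],"grip":0},{"slide":[0.24,0.02,0],"turn":[0,0,0],"grip":0},{"slide":[0.24,0.02,0],"turn":[0,0,0],"grip":0}]' >/dev/null; python3 log.py
python3 -m handwheel '[{"slide":[0.24,-0.02,0],"turn":[0,0,0],"grip":0},{"slide":[0.24,-0.02,0],"turn":[0,0,0],"grip":0},{"slide":[0.24,-0.02,0],"turn":[0,0,0],"grip":0},{"slide":[0.24,-0.02,0],"turn":[0,0,0],"grip":0}]' >/dev/null; python3 log.py
python3 -m handwheel '[{"slide":[0.23,-0.06,0],"turn":[0,0,0],"grip":0},{"slide":[0.23,-0.06,0],"turn":[0,0,0],"grip":0},{"slide":[0.23,-0.06,0],"turn":[0,0,0],"grip":0},{"slide":[0.23,-0.06,0],"turn":[0,0,0],"grip":0}]' >/dev/null; python3 log.py
```

```text
t 11.15 phi 60.3 r 54.3 z 62.6 Ft -0.5 Fr 0.7 Fz 0.4
t 11.60 phi 70.1 r 54.7 z 64.2 Ft 0.0 Fr -0.5 Fz 0.0
t 12.05 phi 80.1 r 54.8 z 64.1 Ft -2.0 Fr -1.1 Fz 0.2
t 12.50 phi 90.1 r 55.0 z 64.0 Ft -2.9 Fr -0.9 Fz 0.2
```

```bash
python3 -m handwheel '[{"slide":[0.22,-0.1,0],"turn":[0,0,0],"grip":0},{"slide":[0.22,-0.1,0],"turn":[0,0,0],"grip":0},{"slide":[0.22,-0.1,0],"turn":[0,0,0],"grip":0},{"slide":[0.22,-0.1,0],"turn":[0,0,0],"grip":0}]' >/dev/null; python3 log.py
python3 -m handwheel '[{"slide":[0.2,-0.14,0],"turn":[0,0,0],"grip":0},{"slide":[0.2,-0.14,0],"turn":[0,0,0],"grip":0},{"slide":[0.2,-0.14,0],"turn":[0,0,0],"grip":0},{"slide":[0.2,-0.14,0],"turn":[0,0,0],"grip":0}]' >/dev/null; python3 log.py
python3 -m handwheel '[{"slide":[0.17,-0.17,0],"turn":[0,0,0],"grip":0},{"slide":[0.17,-0.17,0],"turn":[0,0,0],"grip":0},{"slide":[0.17,-0.17,0],"turn":[0,0,0],"grip":0},{"slide":[0.17,-0.17,0],"turn":[0,0,0],"grip":0}]' >/dev/null; python3 log.py
python3 -m handwheel '[{"slide":[0.14,-0.2,0],"turn":[0,0,0],"grip":0},{"slide":[0.14,-0.2,0],"turn":[0,0,0],"grip":0},{"slide":[0.14,-0.2,0],"turn":[0,0,0],"grip":0},{"slide":[0.14,-0.2,0],"turn":[0,0,0],"grip":0}]' >/dev/null; python3 log.py
```

```text
t 12.95 phi 100.2 r 55.2 z 63.9 Ft -2.5 Fr -0.6 Fz -0.5
t 13.40 phi 110.4 r 55.3 z 64.0 Ft -1.0 Fr 0.3 Fz 0.9
t 13.85 phi 120.3 r 55.5 z 64.0 Ft -2.8 Fr -1.2 Fz 0.6
t 14.30 phi 130.4 r 55.6 z 64.0 Ft -1.9 Fr -0.3 Fz 0.5
```

```bash
python3 -m handwheel '[{"slide":[0.1,-0.22,0],"turn":[0,0,0],"grip":0},{"slide":[0.1,-0.22,0],"turn":[0,0,0],"grip":0},{"slide":[0.1,-0.22,0],"turn":[0,0,0],"grip":0},{"slide":[0.1,-0.22,0],"turn":[0,0,0],"grip":0}]' >/dev/null; python3 log.py
python3 -m handwheel '[{"slide":[0.06,-0.23,0],"turn":[0,0,0],"grip":0},{"slide":[0.06,-0.23,0],"turn":[0,0,0],"grip":0},{"slide":[0.06,-0.23,0],"turn":[0,0,0],"grip":0},{"slide":[0.06,-0.23,0],"turn":[0,0,0],"grip":0}]' >/dev/null; python3 log.py
python3 -m handwheel '[{"slide":[0.02,-0.24,0],"turn":[0,0,0],"grip":0},{"slide":[0.02,-0.24,0],"turn":[0,0,0],"grip":0},{"slide":[0.02,-0.24,0],"turn":[0,0,0],"grip":0},{"slide":[0.02,-0.24,0],"turn":[0,0,0],"grip":0}]' >/dev/null; python3 log.py
python3 -m handwheel '[{"slide":[-0.02,-0.24,0],"turn":[0,0,0],"grip":0},{"slide":[-0.02,-0.24,0],"turn":[0,0,0],"grip":0},{"slide":[-0.02,-0.24,0],"turn":[0,0,0],"grip":0},{"slide":[-0.02,-0.24,0],"turn":[0,0,0],"grip":0}]' >/dev/null; python3 log.py
python3 -m handwheel '[{"slide":[-0.06,-0.23,0],"turn":[0,0,0],"grip":0},{"slide":[-0.06,-0.23,0],"turn":[0,0,0],"grip":0},{"slide":[-0.06,-0.23,0],"turn":[0,0,0],"grip":0},{"slide":[-0.06,-0.23,0],"turn":[0,0,0],"grip":0}]' >/dev/null; python3 log.py
```

```text
t 14.75 phi 140.2 r 55.6 z 64.0 Ft -4.3 Fr -1.7 Fz 0.2
t 15.20 phi 149.2 r 55.5 z 64.3 Ft -10.6 Fr -2.7 Fz -1.4
t 15.65 phi 158.9 r 55.5 z 64.4 Ft -12.8 Fr -2.7 Fz 0.4
t 16.10 phi 169.2 r 55.8 z 64.2 Ft -6.3 Fr -1.4 Fz 1.1
t 16.55 phi 179.5 r 56.2 z 63.9 Ft -3.4 Fr -1.5 Fz 0.3
```

```bash
ls pics | tr '\n' ' '; python3 - <<'E'
from h import *
import glob
fs=sorted(glob.glob("pics/n_*.png"))[-7:]
x,y=[int(a) for a in proj("side",[610,130,52])]
out=[]
for f in fs:
    im=cv2.imread(f)[y-25:y+15,x-30:x+25]; out.append(cv2.resize(im,None,fx=3.5,fy=3.5,interpolation=cv2.INTER_CUBIC))
out.append(out[-1]*0)
cv2.imwrite("pics/m3.png",np.vstack([np.hstack(out[:4]),np.hstack(out[4:])])); print(fs)
P0=None
im,d=cams.capture("side"); P,u,v=pts("side",d,np.ones(d.shape,bool)); c=np.array([589,-28.5])
r=np.hypot(*(P[:,:2]-c).T); k=(P[:,2]>54)&(P[:,2]<61)&(r>30)&(r<80); a=np.degrees(np.arctan2(*(P[k,:2]-c).T[::-1]))
h,b=np.histogram(a,bins=72,range=(-180,180)); print([(int(x),int(n)) for x,n in zip(b,h) if n>5])
E
```

```text
m2.png n_01115.png n_01160.png n_01205.png n_01250.png n_01295.png n_01340.png n_01385.png n_01430.png n_01475.png n_01520.png n_01565.png n_01610.png n_01655.png scene0.png scene2.png scene2z.png scenez.png side0.png side2.png side2z.png sidez.png w1.png w2.png ['pics/n_01385.png', 'pics/n_01430.png', 'pics/n_01475.png', 'pics/n_01520.png', 'pics/n_01565.png', 'pics/n_01610.png', 'pics/n_01655.png']
[(-165, 10), (-160, 13), (-155, 7), (70, 7), (75, 31), (80, 30), (85, 38), (160, 10), (165, 8)]
```

View pics/m3.png

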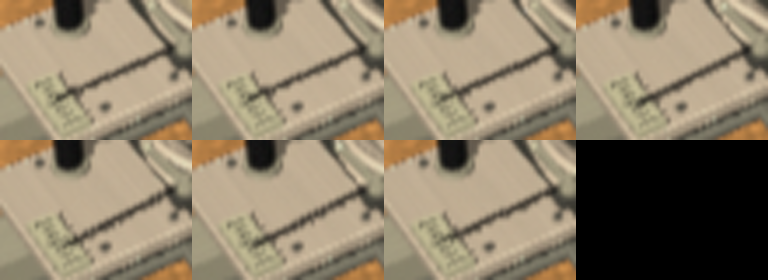

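The needle sits lowest in frames 5–6 (φ 159–169) and is nearly back at baseline by frame 7. I'll quantify this numerically.

```bash
cat > needle.py <<'E'
import cv2,numpy as np,glob,sys
from h import proj
x,y=[int(a) for a in proj("side",[610,130,52])]
def needle(im):
    g=cv2.resize(cv2.cvtColor(im[y-25:y+15,x-30:x+25],cv2.COLOR_BGR2GRAY),None,fx=4,fy=4,interpolation=cv2.INTER_CUBIC).astype(float)
    out=[]
    for cx in range(95,150,2):   # columns between scale and pivot
        col=g[:,cx]; pr=115-(cx-70)*0.36; lo,hi=int(pr-14),int(pr+18)
        w=np.clip(np.median(col[lo:hi])-15-col[lo:hi],0,None)
        if w.sum()>0: out.append((cx,(w*np.arange(lo,hi)).sum()/w.sum()))
    o=np.array(out); p=np.polyfit(o[:,0],o[:,1],1); r=np.abs(np.polyval(p,o[:,0])-o[:,1]); p=np.polyfit(*o[r<=np.median(r)*2].T,1)
    return np.polyval(p,70)/4
if __name__=="__main__":
    for f in sorted(glob.glob("pics/n_*.png")): print(f[-9:-4],round(needle(cv2.imread(f)),2))
E
python3 needle.py
```

```text
01115 27.62
01160 27.62
01205 27.58
01250 27.62
01295 27.63
01340 27.62
01385 27.63
01430 27.63
01475 27.99
01520 30.02
01565 30.72
01610 30.44
01655 28.65
```

The needle readings give a clean hump: baseline 27.6, peak about 30.75 near φ≈161.5, with 13 N of push. That's the high spot, since the lesser one would give about 6 N. I'll go over the spoke and push back about 18°.

```bash
python3 -m handwheel '[{"slide":[0.06,0.23,0],"turn":[0,0,0],"grip":0},{"slide":[0.06,0.23,0],"turn":[0,0,0],"grip":0},{"slide":[0,0,-1],"turn":[0,0,0],"grip":0},{"slide":[0,0,-2],"turn":[0,0,0],"grip":0},{"slide":[0,0,-1],"turn":[0,0,0],"grip":0},{"slide":[0,0,0],"turn":[0,0,0],"grip":0}]' >/dev/null; python3 log.py
python3 -c "
from h import *
print(to([559,-74.6,64]))"; python3 needle.py | tail -1
```

```text
t 17.25 phi 174.6 r 55.0 z 105.9 Ft 0.4 Fr 0.1 Fz 0.1
(array([-4.17, -3.9 ,  4.07]), array([533.8, -23.3, 104.6]), 'toolx ang', np.float64(159.3))
01725 28.51
```

```bash
python3 -m handwheel '[{"slide":[-1.4,-1.3,0],"turn":[0,0,0],"grip":0},{"slide":[-1.4,-1.3,0],"turn":[0,0,0],"grip":0},{"slide":[-1.4,-1.3,0],"turn":[0,0,0],"grip":0},{"slide":[0,0,0],"turn":[0,0,0],"grip":0},{"slide":[0,0,1],"turn":[0,0,0],"grip":0},{"slide":[0,0,1],"turn":[0,0,0],"grip":0},{"slide":[0,0,1],"turn":[0,0,0],"grip":0},{"slide":[0,0,1],"turn":[0,0,0],"grip":0},{"slide":[0,0,0],"turn":[0,0,0],"grip":0}]' >/dev/null; python3 log.py;  python3 needle.py | tail -1
```

```text
t 18.20 phi -124.1 r 55.2 z 62.0 Ft -0.0 Fr -0.0 Fz 0.0
01820 28.5
```

```bash
python3 -m handwheel '[{"slide":[0.23,0.08,0],"turn":[0,0,0],"grip":0},{"slide":[0.23,0.08,0],"turn":[0,0,0],"grip":0},{"slide":[0.23,0.08,0],"turn":[0,0,0],"grip":0},{"slide":[0.23,0.08,0],"turn":[0,0,0],"grip":0}]' >/dev/null; python3 log.py;  python3 needle.py | tail -1
python3 -m handwheel '[{"slide":[0.21,0.11,0],"turn":[0,0,0],"grip":0},{"slide":[0.21,0.11,0],"turn":[0,0,0],"grip":0}]' >/dev/null; python3 log.py;  python3 needle.py | tail -1
python3 -m handwheel '[{"slide":[0.21,0.12,0],"turn":[0,0,0],"grip":0},{"slide":[0.21,0.12,0],"turn":[0,0,0],"grip":0}]' >/dev/null; python3 log.py;  python3 needle.py | tail -1
```

```text
t 18.65 phi -132.6 r 54.5 z 64.7 Ft 9.4 Fr -0.9 Fz -1.4
01865 29.27
t 18.90 phi -137.0 r 54.2 z 65.0 Ft 12.0 Fr -1.5 Fz -1.4
01890 29.97
t 19.15 phi -141.9 r 54.2 z 65.1 Ft 11.6 Fr -1.3 Fz -0.0
01915 30.44
```

```bash
python3 -m handwheel '[{"slide":[0.2,0.14,0],"turn":[0,0,0],"grip":0}]' >/dev/null; python3 log.py;  python3 needle.py | tail -1
python3 -m handwheel '[{"slide":[0.2,0.14,0],"turn":[0,0,0],"grip":0}]' >/dev/null; python3 log.py;  python3 needle.py | tail -1
python3 -m handwheel '[{"slide":[0.2,0.14,0],"turn":[0,0,0],"grip":0}]' >/dev/null; python3 log.py;  python3 needle.py | tail -1
```

```text
t 19.30 phi -144.5 r 54.1 z 65.1 Ft 14.3 Fr -2.6 Fz -1.0
01930 30.65
t 19.45 phi -147.2 r 54.2 z 65.0 Ft 12.2 Fr -1.7 Fz -0.1
01945 30.72
t 19.60 phi -149.7 r 54.3 z 65.0 Ft 9.7 Fr -0.0 Fz 0.5
01960 31.21
```

```bash
python3 -m handwheel '[{"slide":[-0.2,-0.13,0],"turn":[0,0,0],"grip":0},{"slide":[-0.2,-0.13,0],"turn":[0,0,0],"grip":0},{"slide":[-0.2,-0.13,0],"turn":[0,0,0],"grip":0},{"slide":[0,0,-2],"turn":[0,0,0],"grip":0},{"slide":[0,0,-4],"turn":[0,0,0],"grip":0},{"slide":[0,0,-4],"turn":[0,0,0],"grip":0},{"slide":[0,0,-4],"turn":[0,0,0],"grip":0},{"slide":[0,0,0],"turn":[0,0,0],"grip":0},{"slide":[0,0,0],"turn":[0,0,0],"grip":0}]' >/dev/null; python3 log.py;  python3 needle.py | tail -1
python3 - <<'E'
from h import *
a=np.radians(-20.8); ex=np.array([np.cos(a),np.sin(a),0])
p0=np.array([605,128,52.]); 
print(proj("side",p0),proj("side",p0+8*ex),proj("side",p0-8*ex), "needle dir",proj("side",p0-np.array([.355,.935,0])*20))
im,d=cams.capture("wrist"); cv2.imwrite("pics/w3.png",im)
E
```

```text
t 20.55 phi -143.2 r 54.2 z 204.5 Ft -0.1 Fr 0.4 Fz -1.4
02055 30.69
[251.83195322 236.50105178] [249.96612097 234.12749617] [253.720991   238.90412752] needle dir [260.26413217 232.76365307]
```

View pics/w3.png

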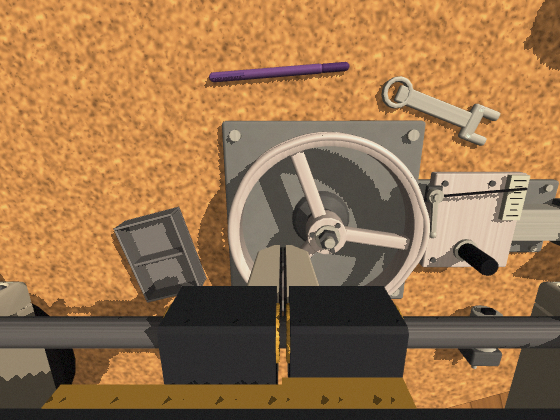

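The wrist view shows the hand clear, the gauge home, and the needle tilted up from (435,195) to (525,188). A lift of about 7.7 mm on the scale matches the 4 mm high spot.

```bash
python3 -c "
from rig import robot
print(robot.sign_off())"
```

```text
the job is handed in; nothing more can be done
None
```

The job is handed in, with no verdict returned: the gauge is home against its stop, and the wheel is at rest with what I take to be the high spot under the pointer (needle about 7.5 mm up, 8 mm expected; I did not turn on to find the lesser hump), hands off and nothing else touched.

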